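# Thread a flatted mirror-mount shaft into its keyed post holder

### The arm

A 6-joint arm with a two-finger parallel gripper is mounted at the origin on the work surface. World frame = base frame: x ahead of the robot, y to its left, z up, the work surface at z = 0. Lengths are in m, angles in rad, forces in N, time in s.
With the tool pointing down it reaches from about 0.25 to 0.85 m from the base axis. Payload 12.5 kg.
Tool frame: the origin (TCP) lies midway between the tips of the shut fingers; the grasp point (between the pads) lies robot.grasp_offset behind it (robot.grasp_offset is the distance from the TCP to the grasp point, in m); x points along the fingers, z is the direction in which the jaws open and shut, and the axes are right-handed (so a half turn about x gives the same grasp; the last joint's range is limited). The gripper opens to 93 mm and grips with 3 to 60 N. Pads are 15 mm wide; open, the fingers measure 128 mm over their backs; the gripper's body (75 mm by 188 mm) begins 65 mm behind the grasp point.
Start: joints at [-1.202, 0.351, 1.652, -0, 1.139, -0.085], TCP at [0.241, -0.494, 0.219] pointing down, gripper open.
Joint ranges: [-2.75, 2.75], [-0.79, 2.1], [0.01, 2.65], [-1.57, 4.71], [0.07, 3.14], [-2.87, 2.87]. Speed limits (rad/s): [2.22, 2.22, 2.79, 3.14, 3.14, 3.14].

### API

Orientations are given as a 3x3 rotation matrix whose columns are the frame's x, y, z axes.
In Python, from bench import sense, viewer, sign_off, robot gives the robot as it stands.
- The arm moves only by the tool step_arm, never from a script. Its argument "targets" is one flat list of numbers, 7 for each row, row after row: the opening in per cent of the stroke, from 0 (shut) to 100 (fully open), then the shift along the tool's x, y, z in units of 0.25 m (1.0 is 0.25 m), then the turn, a rotation vector about the tool's x, y, z in units of pi rad (1.0 is pi rad). A call has 1 to 12 rows; each row is the pose to reach, as a shift and turn from the pose measured when the call began, along the tool's axes at that moment, turning the shorter way round; what a row does not reach only later rows make up. A row lasts 1/12 s, in which the tool goes at most 41.7 mm and 7.16 degrees, less where a joint would pass 70% of its speed; a pose out of reach is approached as far as the arm can. A call with a number of a shift or a turn outside -1 to 1 is refused whole. A call with a gripper value outside its range is refused whole. The fingers move at their own pace and stop on an object; "newtons" is the grip in N (left out, the last holds). Time passes only in rows, so rows that repeat a pose let the fingers close. It gives the time, the measured TCP pose, the force and the opening at its end, in the units of the state.
- sense(): the state, without advancing time (a new reading comes with each control period).
- viewer.grab_frame(name): name is "side" or "top" or "wrist"; returns the picture (480x640x3 uint8, red, green, blue); there is no depth.
- viewer.camera_model(name): a dict with "K" (3x3 intrinsics, pixels), "camera_from_world" (4x4, takes a point from world to camera coordinates); the wrist camera has in their place "mount" (4x4, takes a point from camera to tool coordinates, whose origin is the TCP and whose axes are the tool frame's). Camera axes: x right, y down, z forward; pixel columns grow to the right and rows downward; lengths in m; the calibration is good to about 2 mm. A picture is of the moment at which its call begins: read the wrist's pose just before it. camera_model takes no time and is no camera call.
- sign_off(): hands the job in, once; it reports no verdict.
The state is a dict: "time": time; "joint_positions": joint angles; "joint_velocities": joint speeds; "joint_efforts": joint torques, N m; "tcp_pos": TCP position; "orientation": TCP orientation; "contact_force": force on the tool from outside, world axes, zero at the start; "ft_torque": the same for the moment, N m; "grip_width": finger opening in m.
Only numpy, scipy, OpenCV 4.12 (cv2) and the standard library are available. Lean on these libraries where they do the work, as an engineer would, in place of code of your own. Each camera call takes 0.05 s, during which the arm holds its last target. There are 200 camera calls.

### The job

Take the square mirror mount out of the parking stand and set it in the post holder: lower its flatted shaft into the bore, turn it gently until the flats find the slot of the collar inside, and let it down fully home, with its shoulder flat on the holder's rim (mirror either way round). Feel for the slot with a light push rather than forcing it, then let go, and leave everything else on the bench where it is.

Things in the scene. Friction and masses are not known exactly. Their poses are not given: they have to be found in the camera images.
- mount_head (a point): Centre of the mirror mount's head: black block 16 mm thick (x), 40 mm wide (y), 44 mm tall (z up); mirror disc on its -x face, two thumbscrews standing 20 mm out of its +x face; its plain y sides are free to grip. Loose, 0.18 to 0.37 kg. It starts upright in one of the stand's two wells, its shoulder on the stand's top, turned up to 25 degrees either way from the stand.
- mount_shoulder (a point): Same mount and axes, 42 mm below the head's centre: underside of its shoulder disc (36 mm diameter, 5 mm thick, on an 18 mm stem under the head). Below it a 36 mm long steel shaft, 22 mm diameter with two flats 14 mm apart; the flats face the mount's +y and -y, the full 22 mm lies along x. The lowest 4 mm taper to 60 percent. It fits either way round.
- holder_mouth (a point): Centre of the open top of the post holder: upright aluminium cylinder, 54 mm diameter, fixed to the bench, rim 50 mm above the table; x along its foot's tail, z up. First a round bore, 24 mm diameter, 14 mm deep, that takes the shaft at any angle. Home, the shoulder lies on the rim. Up to 25 N of push and 0.3 N m of twist are safe; a contact force above 60 N does harm.
- holder_slot (a point): In the holder, 14 mm under the rim: top of a fixed brass collar, 22 mm thick, slotted through 24 by 16 mm (1 mm chamfer). The slot's long side lies up to 40 degrees either way from the holder's x: that angle is NOT in this pose, only to be seen from above or felt. The shaft's 22 mm must lie along it to about 5 degrees; else it stops with the shoulder 16 to 22 mm above the rim.
- stand: Parking stand fixed to the bench, aluminium block 80 (x) by 200 (y) by 40 mm tall, origin under its centre, with two round wells of 24 mm diameter, 38 mm deep, 60 mm either side of its centre along y. The mirror mount stands in one, the lens mount in the other.
- lens_head (a point): Centre of the head of the other mount in the stand, a lens mount: round black ring of 44 mm diameter, 14 mm thick, on the same stem and shoulder; its shaft is plain and round. Not to be used.
- cap: Black knurled cap, 26 mm diameter, 24 mm tall, loose; origin under its centre.
- pedestal: Copper block 26 by 26 mm on a round 60 mm foot, 84 mm tall in all, loose; origin under its centre.
- driver: Screwdriver with black handle lying on the bench, 170 mm long along its x; loose.
- fork: Steel clamping fork lying flat, 85 by 34 mm, 9 mm thick; loose.
- optics_box: Closed grey optics box, 70 by 70 mm, 30 mm tall, loose; origin under its centre.
- bolt: Bolt standing on its head, 16 mm diameter, 30 mm tall; loose.

How it is judged:
By the outcome, as a careful person would: the job done as asked, in the order asked, and still so for the second after the job is handed in, with the robot touching nothing.
It also fails if it takes over 72 s, if anything falls off the work surface, if the arm or the gripper's body presses on something with over 40 N, if the wrist force passes 120 N, or if a joint passes its speed limit or range.

## Working session

There is one attempt and no reset: what is moved stays moved. The work goes in short steps, Python scripts to look and compute and a tool call to move; the robot and the scene stay as the last step left them, time stands still between calls to the robot, and variables do not carry over. Pictures are saved under pics/ and viewed, about 8 in all and at most 12, crops included, and the job is handed in when it is done.

Besides the shell and the picture viewer there is one more tool, called after "Call:" as name(argument=value, ...) on one line, values as JSON. step_arm: Moves the arm, as the interface text tells. Its arguments: {"type":"object","properties":{"targets":{"type":"array","items":{"type":"number"}},"newtons":{"type":"number"}},"required":["targets"]}

```bash
mkdir -p pics; ls; python3 - <<'E'
from bench import sense, viewer, robot
import cv2, numpy as np
s=sense(); print({k:np.round(v,3).tolist() for k,v in s.items()}); print(robot.grasp_offset)
for n in ("top","side","wrist"):
    im=viewer.grab_frame(n); cv2.imwrite(f"pics/{n}0.png",im[:,:,::-1])
    print(n,{k:np.round(v,4).tolist() for k,v in viewer.camera_model(n).items()})
E
```

```text
pics
{'time': 0.0, 'joint_positions': [-1.202, 0.351, 1.652, -0.0, 1.139, -0.085], 'joint_velocities': [-0.0, -0.0, 0.001, 0.0, -0.001, -0.0], 'joint_efforts': [-0.0, -49.732, -28.525, 0.07, 0.026, -0.0], 'tcp_pos': [0.241, -0.494, 0.218], 'orientation': [[-0.0, 0.899, 0.438], [0.001, 0.438, -0.899], [-1.0, 0.0, -0.001]], 'contact_force': [0.555, 0.214, -1.008], 'ft_torque': [0.03, -0.002, 0.067], 'grip_width': 0.093}
0.0188
top {'K': [[475.1772, 0.0, 318.6039], [0.0, 475.1772, 244.93], [0.0, 0.0, 1.0]], 'camera_from_world': [[0.0152, -0.9998, -0.0113, -0.026], [-0.9986, -0.0146, -0.0511, 0.5629], [0.0509, 0.0121, -0.9986, 1.0433], [0.0, 0.0, 0.0, 1.0]]}
side {'K': [[585.6117, 0.0, 322.1602], [0.0, 585.6117, 240.2108], [0.0, 0.0, 1.0]], 'camera_from_world': [[-0.893, -0.4499, -0.0064, 0.4658], [-0.3253, 0.6555, -0.6815, 0.2794], [0.3109, -0.6065, -0.7318, 0.9344], [0.0, 0.0, 0.0, 1.0]]}
wrist {'K': [[421.0021, 0.0, 317.3349], [0.0, 421.0021, 231.7166], [0.0, 0.0, 1.0]], 'mount': [[-0.0005, -0.2451, 0.9695, -0.1661], [0.0004, -0.9695, -0.2451, 0.0675], [1.0, 0.0003, 0.0006, 0.0007], [0.0, 0.0, 0.0, 1.0]]}
```

View pics/top0.png

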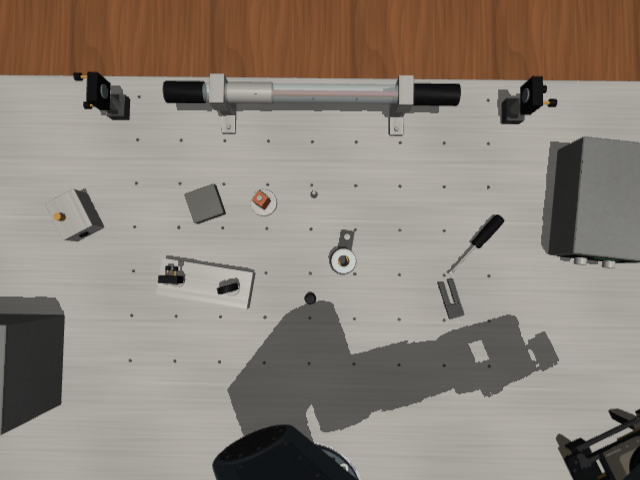

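View pics/side0.png

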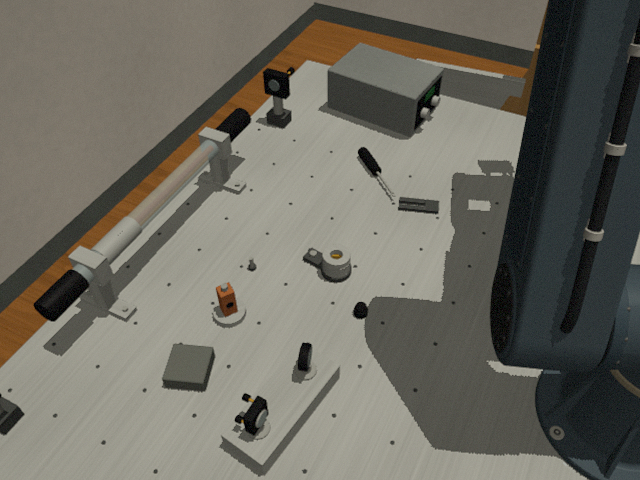

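```bash
cat > h.py <<'E'
import numpy as np, cv2
from bench import sense, viewer, robot
def cam(n, s=None):
    m=viewer.camera_model(n)
    if n=="wrist":
        T=np.eye(4);T[:3,:3]=s["orientation"];T[:3,3]=s["tcp_pos"]
        return m["K"],T@np.array(m["mount"])
    return m["K"],np.linalg.inv(m["camera_from_world"])
def ray(C,px,z):
    K,W=C; p=np.atleast_2d(np.array(px,float))
    d=np.c_[p,np.ones(len(p))]@np.linalg.inv(K).T@W[:3,:3].T
    o=W[:3,3]; return o+d*((z-o[2])/d[:,2])[:,None]
def grab(n,f):
    s=sense(); im=np.ascontiguousarray(viewer.grab_frame(n)[:,:,::-1]); cv2.imwrite(f"pics/{f}.png",im); return s,im
def pose():
    s=sense(); return np.array(s["tcp_pos"]),np.array(s["orientation"])
def move(p,R):
    """shift (units .25) and rotvec (units pi) in current tool frame"""
    from scipy.spatial.transform import Rotation as Ro
    p0,R0=pose(); return (R0.T@(np.array(p)-p0))/.25, Ro.from_matrix(R0.T@R).as_rotvec()/np.pi
def down(a):
    """tool down, jaw axis z at angle a in the xy plane"""
    x=np.array([0,0,-1.]);z=np.array([np.cos(a),np.sin(a),0]);return np.c_[x,np.cross(z,x),z]
E
python3 - <<'E'
from h import *
C=cam("top")
im=cv2.imread("pics/top0.png")
for n,p,z in [("holder",(343,261),.05),("mirrorhead",(171,279),.082),("lens",(229,287),.082)]: print(n,ray(C,p,z).round(3))
print("stand corners",ray(C,[(165,257),(254,271),(248,308),(157,294)],.04).round(3))
a=cv2.resize(im[225:325,140:270],None,fx=6,fy=6,interpolation=cv2.INTER_CUBIC)
cv2.imwrite("pics/c1.png",a[:600,:780])
for n,xy in [("holder",ray(C,(343,261),.05)[0,:2])]:
    for k in (0,1,2): pass
p0,R0=pose(); print(np.degrees(np.arctan2(R0[1,2],R0[0,2])), R0[:,1])
E
```

```text
holder [[ 0.528 -0.071  0.05 ]]
mirrorhead [[0.484 0.288 0.082]]
lens [[0.469 0.166 0.082]]
stand corners [[0.531 0.316 0.04 ]
 [0.503 0.121 0.04 ]
 [0.423 0.133 0.04 ]
 [0.45  0.331 0.04 ]]
-64.00076647333957 [8.98799947e-01 4.38359035e-01 1.10729672e-04]
```

View pics/c1.png

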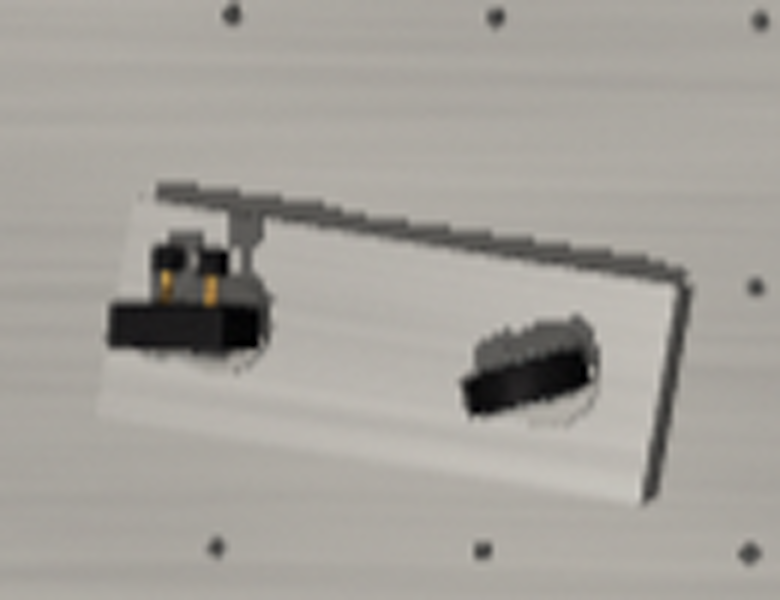

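```bash
python3 - <<'E'
from h import *
C=cam("top")
print("head top", ray(C,[(140+163/6-.5,225+325/6-.5)],.104).round(4))
for p in [(.46,-.071,.16)]:
    a,b=move(p,down(-np.pi/2)); print(a.round(3),b.round(4), np.linalg.norm(a)*250/41.7)
E
```

```text
head top [[0.4853 0.2897 0.104 ]]
[ 0.234  1.529 -1.137] [ 0.1444 -0.0003  0.    ] 11.508983674183451
```

Call:
step_arm(targets=[100,0,0.167,-0.124,0.036,0,0,100,0,0.334,-0.248,0.072,0,0,100,0,0.5,-0.37,0.108,0,0,100,0,0.667,-0.496,0.144,0,0,100,0,0.83,-0.62,0.144,0,0,100,0,0.99,-0.74,0.144,0,0])

```text
time: 0.65
tcp_pos: [0.3549, -0.2719, 0.2183]
orientation: [[-0.0, 1.0, -0.0], [0.001, -0.0, -1.0], [-1.0, -0.0, -0.001]]
contact_force: [0.8, -0.4, 0.4]
grip_width: 0.093
```

```bash
python3 - <<'E'
from h import *
a,b=move((.46,-.071,.16),down(-np.pi/2)); print(a.round(3),b.round(4), np.linalg.norm(a)*250/41.7, sense()["time"])
E
```

```text
[ 0.234  0.42  -0.804] [-0.     -0.0003  0.0001] 5.614952118275102 0.65
```

Call:
step_arm(targets=[100,0.04,0.08,-0.15,0,0,0,100,0.08,0.16,-0.3,0,0,0,100,0.12,0.24,-0.45,0,0,0,100,0.16,0.32,-0.6,0,0,0,100,0.2,0.38,-0.73,0,0,0,100,0.234,0.42,-0.804,0,0,0,100,0.234,0.42,-0.804,0,0,0,100,0.234,0.42,-0.804,0,0,0])

```text
time: 1.32
tcp_pos: [0.4598, -0.0699, 0.1594]
orientation: [[-0.002, 1.0, 0.003], [0.001, 0.003, -1.0], [-1.0, -0.002, -0.001]]
contact_force: [0.3, 0.6, 1.1]
grip_width: 0.0934
```

```bash
python3 - <<'E'
from h import *
s,im=grab("wrist","w1"); C=cam("wrist",s)
K,W=C
q=np.linalg.inv(W)@np.array([.528,-.071,.05,1]); u=(K@q[:3])[:2]/q[2]; print(s["tcp_pos"],u, W[:3,3])
x,y=np.clip(u.astype(int)-75,0,None); x=min(x,490);y=min(y,330)
cv2.imwrite("pics/w1c.png",cv2.resize(im[y:y+150,x:x+150],None,fx=4,fy=4,interpolation=cv2.INTER_CUBIC)); print(x,y)
E
```

```text
[ 0.45983287 -0.06992485  0.15942756] [318.25873202 124.44002816] [ 0.52786624 -0.0705153   0.32539536]
243 49
```

View pics/w1c.png

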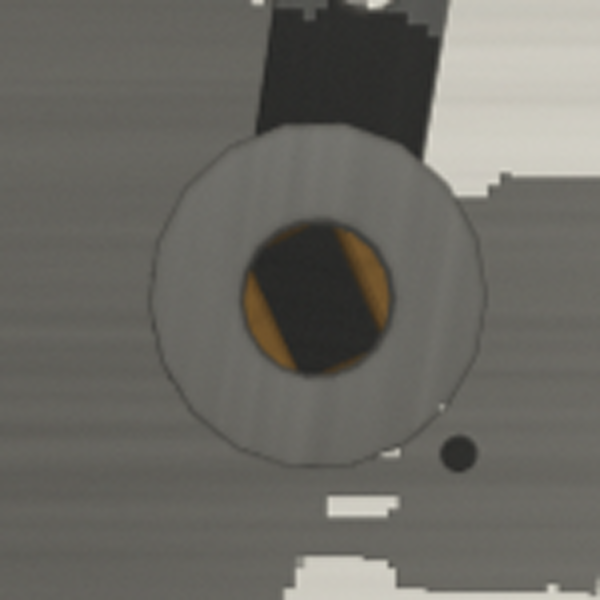

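The wrist crop shows the rim circle centred near (318,295) in the crop (full picture ≈ (322,123)). The slot's long sides run from (252,270) to (297,368) and from (335,228) to (382,330).

```bash
python3 - <<'E'
from h import *
im=cv2.imread("pics/w1.png"); s=sense(); C=cam("wrist",s)
f=lambda p:np.array(p)/4+[243-.375,49-.375]
rim=np.array([(150,297),(486,297),(318,122),(318,467)])
R=ray(C,f(rim),.05); print("rim",R.round(4), (R[0]+R[1])/2,(R[2]+R[3])/2, np.linalg.norm(R[0]-R[1]),np.linalg.norm(R[2]-R[3]))
# brass mask -> bore
hsv=cv2.cvtColor(im,cv2.COLOR_BGR2HSV)
m=cv2.inRange(hsv,(5,110,50),(25,255,255)); m[:80]=0;m[170:]=0;m[:,:280]=0;m[:,370:]=0
n,l,st,ce=cv2.connectedComponentsWithStats(m); 
for i in range(1,n):
    if st[i,4]>30:
        c=np.argwhere(l==i)[:,::-1].astype(float); w=ray(C,c,.036)[:,:2]
        v=np.linalg.svd(w-w.mean(0))[2][0]; print("brass",st[i],w.mean(0).round(4),"ang",np.degrees(np.arctan2(v[1],v[0])))
for a,b in [((252,270),(297,368)),((335,228),(382,330))]:
    w=ray(C,f([a,b]),.035); d=w[0]-w[1]; print("edge",w.round(4)[:,:2],np.degrees(np.arctan2(d[1],d[0])))
g=cv2.cvtColor(im[79:169,280:370],cv2.COLOR_BGR2GRAY)
ed=[]
E
```

```text
rim [[ 0.5289 -0.0479  0.05  ]
 [ 0.529  -0.1012  0.05  ]
 [ 0.5552 -0.0744  0.05  ]
 [ 0.5022 -0.0746  0.05  ]] [ 0.52895544 -0.0745331   0.05      ] [ 0.5286939  -0.07453448  0.05      ] 0.053291472966798724 0.05297201227352898
brass [327 106  13  25 141] [ 0.5326 -0.0827] ang -154.39105935928004
brass [304 117  13  24 125] [ 0.5245 -0.0659] ang -154.59796594232049
edge [[ 0.5334 -0.0637]
 [ 0.5174 -0.0712]] 25.222171616937604
edge [[ 0.5401 -0.0775]
 [ 0.5237 -0.0855]] 25.996344950439646
```

Call:
step_arm(targets=[100,-0.08,-0.03,-0.15,0,0,0,100,-0.16,-0.06,-0.3,0,0,0,100,-0.24,-0.09,-0.45,0,0,0,100,-0.24,-0.12,-0.6,0,0,0,100,-0.24,-0.15,-0.75,0,0,0,100,-0.24,-0.17,-0.9,0,0,0,100,-0.24,-0.17,-0.98,0,0,0,100,-0.24,-0.17,-0.98,0,0,0])

```text
time: 2.03
tcp_pos: [0.417, 0.1758, 0.2207]
orientation: [[0.0, 1.0, 0.003], [0.002, 0.003, -1.0], [-1.0, 0.0, -0.002]]
contact_force: [0.7, -1.0, -0.9]
grip_width: 0.0929
```

Call:
step_arm(targets=[100,0,0,-0.15,0,0,0,100,0,0,-0.3,0,0,0,100,0,0,-0.45,0,0,0,100,0,0,-0.45,0,0,0,100,0,0,-0.45,0,0,0])

```text
time: 2.45
tcp_pos: [0.4171, 0.288, 0.221]
orientation: [[0.0, 1.0, 0.003], [0.001, 0.003, -1.0], [-1.0, 0.0, -0.001]]
contact_force: [-0.2, -0.5, -0.3]
grip_width: 0.093
```

```bash
python3 - <<'E'
from h import *
s,im=grab("wrist","w2"); print(s["tcp_pos"],s["time"],cam("wrist",s)[1][:3,3])
cv2.imwrite("pics/w2c.png",cv2.resize(im[30:230,200:440],None,fx=3,fy=3,interpolation=cv2.INTER_CUBIC))
E
```

```text
[0.41714397 0.28800842 0.2209775 ] 2.45 [0.48483518 0.28742776 0.38708471]
```

View pics/w2c.png

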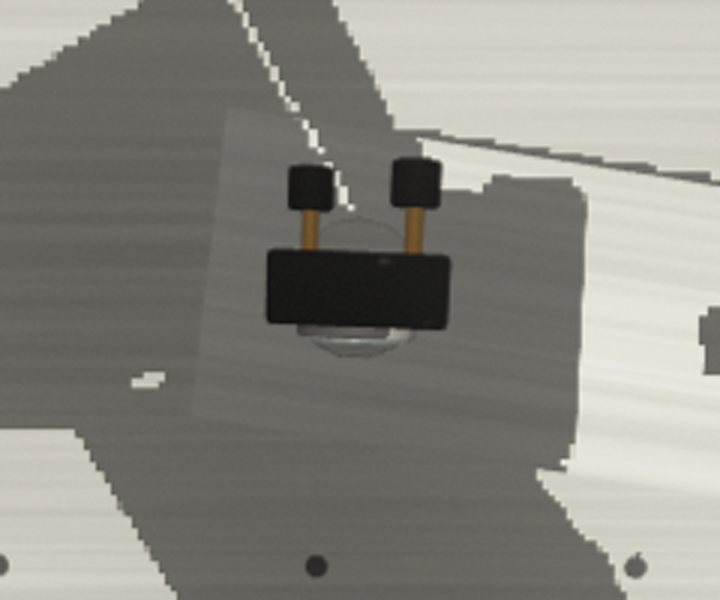

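The head's top face is a rectangle with corners near (267,250), (450,256), (448,328) and (267,322) in the crop. The screws point up (+x), and the stand is empty around the head.

```bash
python3 - <<'E'
from h import *
C=cam("wrist",sense())
f=lambda p:np.array(p)/3+[200-1/3,30-1/3]
w=ray(C,f([(267,250),(450,256),(448,328),(267,322)]),.104); print(w.round(4)); c=w.mean(0); print(c)
for a,b in((0,1),(3,2)):
    d=w[a]-w[b]; print(np.linalg.norm(d),np.degrees(np.arctan2(d[1],d[0]))-90)
d=w[0]-w[3];print(np.linalg.norm(d),np.degrees(np.arctan2(d[1],d[0])))
# shoulder disc: x extent left/right ~ (303..410?) front/back rows 217..357
print(ray(C,f([(355,217),(355,357)]),.044))
yaw=np.radians(-1.8)
for z in (.13,.082+.004): a,b=move((c[0],c[1],z-robot.grasp_offset),down(yaw-np.pi/2)); print(a.round(4),b.round(4))
E
```

```text
[[0.4927 0.3052 0.104 ]
 [0.4915 0.2657 0.104 ]
 [0.4763 0.2658 0.104 ]
 [0.4775 0.3054 0.104 ]]
[0.48449124 0.28554221 0.104     ]
0.03953313723448195 -1.659552843442242
0.03963434045799957 -1.7030478564799978
0.015165831544651101 -0.8042170090158406
[[0.5026254  0.2861938  0.044     ]
 [0.46687391 0.28608627 0.044     ]]
[0.4391 0.2693 0.0075] [ 0.0107 -0.0004 -0.0001]
[0.6151 0.2693 0.0077] [ 0.0107 -0.0004 -0.0001]
```

Call:
step_arm(targets=[100,0,0.135,0.0076,0.0107,0,0,100,0.05,0.269,0.0076,0.0107,0,0,100,0.17,0.269,0.0076,0.0107,0,0,100,0.29,0.269,0.0076,0.0107,0,0,100,0.4,0.269,0.0076,0.0107,0,0,100,0.5,0.269,0.0076,0.0107,0,0,100,0.57,0.269,0.0076,0.0107,0,0,100,0.615,0.269,0.0076,0.0107,0,0,100,0.615,0.269,0.0076,0.0107,0,0,100,0.615,0.269,0.0076,0.0107,0,0])

```text
time: 3.33
tcp_pos: [0.4849, 0.2846, 0.0678]
orientation: [[0.0, 0.999, -0.033], [0.001, -0.033, -0.999], [-1.0, 0.0, -0.001]]
contact_force: [-0.1, 0.1, -0.2]
grip_width: 0.0931
```

Call:
step_arm(targets=[35,0,0,0,0,0,0,35,0,0,0,0,0,0,35,0,0,0,0,0,0,35,0,0,0,0,0,0,35,0,0,0,0,0,0,35,0,0,0,0,0,0,35,0,0,0,0,0,0,35,0,0,0,0,0,0], newtons=30)

```text
time: 4.0
tcp_pos: [0.485, 0.2847, 0.0678]
orientation: [[0.0, 0.999, -0.033], [0.001, -0.033, -0.999], [-1.0, 0.0, -0.001]]
contact_force: [-0.4, 2.6, 1.2]
grip_width: 0.0447
```

Call:
step_arm(targets=[0,0,0,0,0,0,0,0,0,0,0,0,0,0,0,0,0,0,0,0,0,0,0,0,0,0,0,0,0,0,0,0,0,0,0], newtons=30)

```text
time: 4.42
tcp_pos: [0.4851, 0.2852, 0.068]
orientation: [[0.001, 0.999, -0.033], [0.002, -0.033, -0.999], [-1.0, 0.001, -0.002]]
contact_force: [-1.5, 5.9, 1.8]
grip_width: 0.0398
```

Call:
step_arm(targets=[0,-0.02,0,0,0,0,0,0,-0.06,0,0,0,0,0,0,-0.12,0,0,0,0,0,0,-0.2,0,0,0,0,0,0,-0.3,0,0,0,0,0,0,-0.4,0,0,0,0,0,0,-0.44,0,0,0,0,0,0,-0.44,0,0,0,0,0,0,-0.44,0,0,0,0,0])

```text
time: 5.17
tcp_pos: [0.4847, 0.2846, 0.1775]
orientation: [[0.0, 0.999, -0.033], [0.002, -0.033, -0.999], [-1.0, 0.0, -0.002]]
contact_force: [1.2, 0.6, -2.9]
grip_width: 0.04
```

```bash
python3 - <<'E'
from h import *
s,im=grab("side","s1");print(s["contact_force"],s["grip_width"])
cv2.imwrite("pics/s1c.png",cv2.resize(im[240:480,140:460],None,fx=2,fy=2,interpolation=cv2.INTER_CUBIC))
a,b=move((.5288,-.0745,.178),down(np.radians(25.5-90))); print(a.round(4),b.round(4))
E
```

```text
[ 1.2481417   0.62464422 -2.92201799] 0.04000775599605974
[-0.0069  0.225   1.4294] [-0.1521 -0.0004  0.0002]
```

View pics/s1c.png

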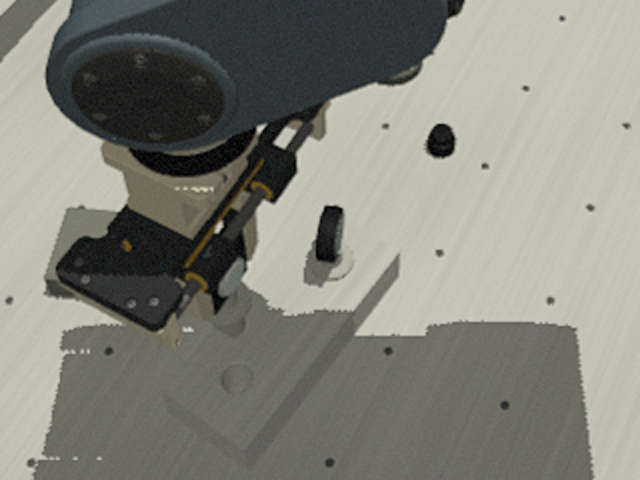

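Call:
step_arm(targets=[0,0,0.02,0.1,0,0,0,0,0,0.04,0.22,0,0,0,0,0,0.06,0.35,0,0,0,0,0,0.08,0.49,0,0,0,0,0,0.1,0.63,0,0,0,0,0,0.13,0.76,0,0,0,0,0,0.15,0.87,0,0,0,0,0,0.17,0.95,0,0,0,0,0,0.17,0.98,0,0,0,0,0,0.17,0.98,0,0,0])

```text
time: 6.05
tcp_pos: [0.518, 0.037, 0.175]
orientation: [[-0.004, 0.999, -0.035], [0.001, -0.035, -0.999], [-1.0, -0.004, -0.001]]
contact_force: [0.2, 1.0, -3.2]
grip_width: 0.0398
```

```bash
python3 - <<'E'
from h import *
a,b=move((.5288,-.075,.178),down(np.radians(25.5-90))); print(a.round(4),b.round(4),sense()["grip_width"])
E
```

```text
[-0.0125  0.0586  0.4461] [-0.1528 -0.0005  0.0011] 0.039821954996884706
```

Call:
step_arm(targets=[0,-0.0125,0.015,0.08,-0.03,0,0,0,-0.0125,0.03,0.18,-0.06,0,0,0,-0.0125,0.04,0.28,-0.09,0,0,0,-0.0125,0.05,0.37,-0.12,0,0,0,-0.0125,0.0586,0.43,-0.1528,0,0.001,0,-0.0125,0.0586,0.446,-0.1528,0,0.001,0,-0.0125,0.0586,0.446,-0.1528,0,0.001,0,0.06,0.0586,0.446,-0.1528,0,0.001,0,0.13,0.0586,0.446,-0.1528,0,0.001,0,0.18,0.0586,0.446,-0.1528,0,0.001,0,0.18,0.0586,0.446,-0.1528,0,0.001])

```text
time: 6.97
tcp_pos: [0.5271, -0.0729, 0.1273]
orientation: [[-0.005, 0.903, 0.429], [0.003, 0.429, -0.903], [-1.0, -0.003, -0.005]]
contact_force: [-0.3, -0.2, -2.8]
grip_width: 0.0399
```

```bash
python3 - <<'E'
from h import *
s,im=grab("side","s2"); st,it=grab("top","t2")
a,b=move((.5288,-.075,.13),down(np.radians(25.5-90))); print(a.round(4),b.round(4))
cr=cv2.resize(im[200:300,280:400],None,fx=5,fy=5,interpolation=cv2.INTER_CUBIC)
cv2.imwrite("pics/s2c.png",cr)
E
```

```text
[-0.0006 -0.0013  0.0053] [-0.0002 -0.0008  0.0001]
```

View pics/s2c.png

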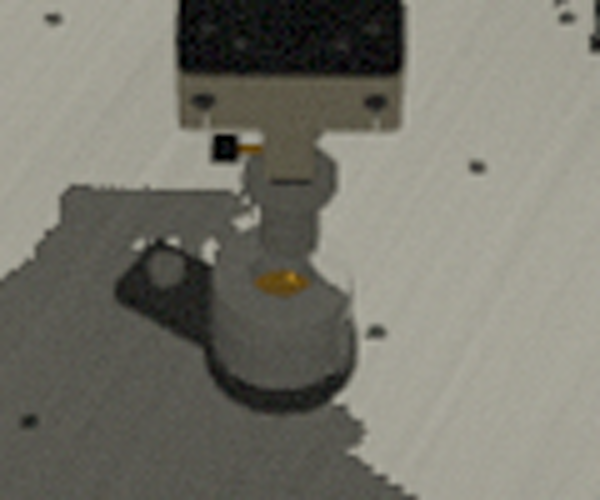

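Call:
step_arm(targets=[0,0.0,0,0.005,0,0,0,0,0.02,0,0.005,0,0,0,0,0.04,0,0.005,0,0,0,0,0.05,0,0.005,0,0,0,0,0.06,0,0.005,0,0,0,0,0.07,0,0.005,0,0,0,0,0.07,0,0.005,0,0,0])

```text
time: 7.65
tcp_pos: [0.5288, -0.0748, 0.1118]
orientation: [[-0.002, 0.903, 0.43], [0.002, 0.43, -0.903], [-1.0, -0.001, -0.003]]
contact_force: [-0.1, 0.2, -2.4]
grip_width: 0.0399
```

```bash
python3 - <<'E'
from h import *
s=sense(); print(s["tcp_pos"],s["contact_force"],s["ft_torque"])
a,b=move((.5288,-.0745,.13),down(np.radians(25.5-90))); print(a.round(4),b.round(4))
E
```

```text
[ 0.52879427 -0.07477363  0.11182928] [-0.11262706  0.22906985 -2.4111682 ] [0.01770237 0.04556593 0.00836281]
[-0.0727  0.0004 -0.0012] [-0.0003 -0.0009  0.0003]
```

Call:
step_arm(targets=[0,0.008,0,0,0,0,0,0,0.016,0,0,0,0,0,0,0.024,0,0,0,0,0,0,0.032,0,0,0,0,0,0,0.032,0,0,0,0,0])

```text
time: 8.07
tcp_pos: [0.529, -0.0745, 0.1035]
orientation: [[-0.002, 0.903, 0.43], [0.003, 0.43, -0.903], [-1.0, -0.0, -0.003]]
contact_force: [2.7, 3.6, -4.0]
grip_width: 0.0396
```

Call:
step_arm(targets=[0,0,0.003,-0.002,0,0,0,0,0.008,0.003,-0.002,0,0,0,0,0.016,0.003,-0.002,0,0,0,0,0.024,0.003,-0.002,0,0,0,0,0.024,0.003,-0.002,0,0,0])

```text
time: 8.48
tcp_pos: [0.529, -0.0737, 0.097]
orientation: [[-0.003, 0.903, 0.43], [0.003, 0.43, -0.903], [-1.0, -0.001, -0.004]]
contact_force: [-0.1, -0.5, -2.5]
grip_width: 0.0397
```

Call:
step_arm(targets=[0,0.006,0,0,0,0,0,0,0.012,0,0,0,0,0,0,0.018,0,0,0,0,0,0,0.024,0,0,0,0,0,0,0.024,0,0,0,0,0])

```text
time: 8.9
tcp_pos: [0.5289, -0.0737, 0.0906]
orientation: [[-0.003, 0.903, 0.43], [0.003, 0.43, -0.903], [-1.0, -0.002, -0.004]]
contact_force: [1.0, 0.7, -2.8]
grip_width: 0.0397
```

Call:
step_arm(targets=[0,0.008,0,0,0,0,0,0,0.016,0,0,0,0,0,0,0.024,0,0,0,0,0,0,0.032,0,0,0,0,0,0,0.04,0,0,0,0,0,0,0.04,0,0,0,0,0])

```text
time: 9.4
tcp_pos: [0.5287, -0.0736, 0.0802]
orientation: [[-0.003, 0.903, 0.429], [0.003, 0.429, -0.903], [-1.0, -0.002, -0.004]]
contact_force: [0.1, -0.0, -3.3]
grip_width: 0.0398
```

Call:
step_arm(targets=[0,0.003,0,0,0,0,0,0,0.006,0,0,0,0,0,0,0.009,0,0,0,0,0,0,0.009,0,0,0,0,0])

```text
time: 9.73
tcp_pos: [0.5287, -0.0736, 0.078]
orientation: [[-0.003, 0.903, 0.429], [0.003, 0.429, -0.903], [-1.0, -0.002, -0.004]]
contact_force: [1.2, 0.6, -1.2]
grip_width: 0.0401
```

Call:
step_arm(targets=[0,0.003,0,0,0,0,0,0,0.006,0,0,0,0,0,0,0.006,0,0,0,0,0])

```text
time: 9.98
tcp_pos: [0.5289, -0.0734, 0.0778]
orientation: [[-0.003, 0.903, 0.43], [0.003, 0.43, -0.903], [-1.0, -0.001, -0.004]]
contact_force: [-5.1, 3.5, 15.5]
grip_width: 0.0401
```

Call:
step_arm(targets=[0,-0.002,0,0,0,0,0,0,-0.002,0,0,0,0,0,60,-0.002,0,0,0,0,0,80,-0.002,0,0,0,0,0,80,-0.002,0,0,0,0,0,80,-0.002,0,0,0,0,0,80,-0.002,0,0,0,0,0,80,-0.002,0,0,0,0,0], newtons=10)

```text
time: 10.65
tcp_pos: [0.5289, -0.0735, 0.0783]
orientation: [[-0.003, 0.903, 0.43], [0.003, 0.43, -0.903], [-1.0, -0.002, -0.004]]
contact_force: [-0.1, -0.2, -0.6]
grip_width: 0.0725
```

Call:
step_arm(targets=[80,-0.03,0,0,0,0,0,80,-0.1,0,0,0,0,0,80,-0.2,0,0,0,0,0,80,-0.32,0,0,0,0,0,80,-0.44,0,0,0,0,0,80,-0.5,0,0,0,0,0,80,-0.5,-0.12,0,0,0,0,80,-0.5,-0.25,0,0,0,0,80,-0.5,-0.3,0,0,0,0,80,-0.5,-0.3,0,0,0,0])

```text
time: 11.48
tcp_pos: [0.46, -0.1067, 0.204]
orientation: [[-0.003, 0.904, 0.428], [0.003, 0.428, -0.904], [-1.0, -0.002, -0.004]]
contact_force: [1.3, -0.2, -0.6]
grip_width: 0.0745
```

```bash
python3 - <<'E'
from h import *
s,im=grab("side","s3"); st,it=grab("wrist","w3"); print(st["tcp_pos"],st["grip_width"],st["contact_force"])
a=cv2.resize(im[200:300,280:400],(600,500),interpolation=cv2.INTER_CUBIC)
K,W=cam("wrist",st); q=np.linalg.inv(W)@np.array([.529,-.074,.07,1]); u=((K@q[:3])[:2]/q[2]).astype(int);print(u)
cv2.imwrite("pics/s3c.png",a)
E
```

```text
[ 0.46141938 -0.10642002  0.20410853] 0.07449336038465403 [0.02217082 0.08969551 0.55246472]
[316 113]
```

View pics/s3c.png

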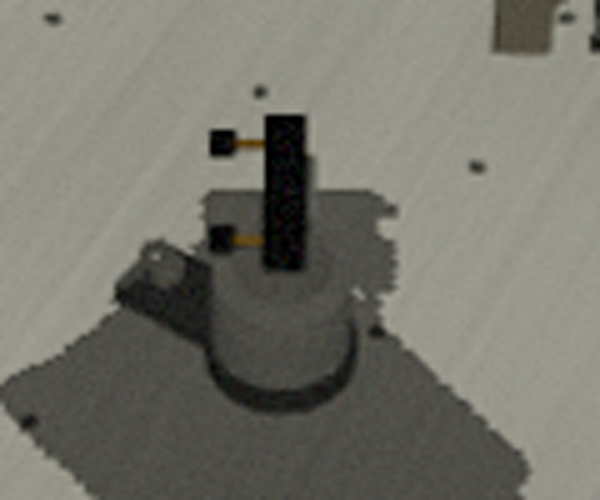

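View pics/w3.png

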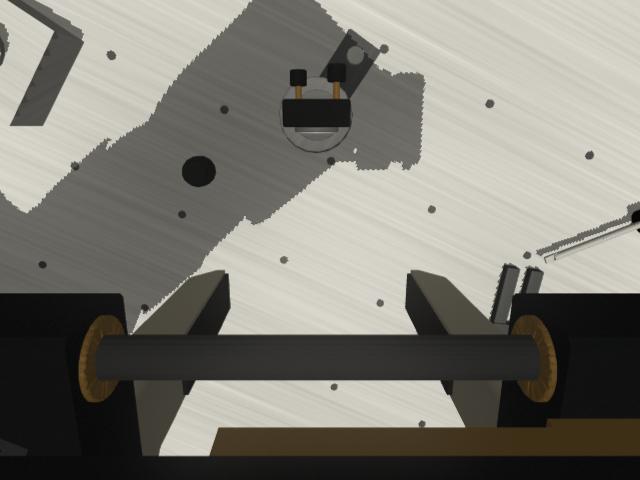

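Both views show the mount upright and centred on the holder. In the side crop the head spans rows 115–270 with its shoulder down on the rim, and the gripper is clear. I'll check the height numerically and then hand in.

```bash
python3 - <<'E'
from h import *
from bench import sign_off
K,W=cam("side")
for z in (.114,.133):
    q=np.linalg.inv(W)@np.array([.529,-.0735,z,1]); u=(K@q[:3])[:2]/q[2]; print(z,"crop",(u-[280,200])*5)
print(sense()["contact_force"],sense()["time"]); print(sign_off())
E
```

```text
0.114 crop [281.8481887  149.76683971]
0.133 crop [282.45080065 112.84181706]
[ 0.06988982 -0.41290134  0.76665197] 11.5833
the job is handed in; nothing more can be done
None
```

The mirror mount is in the post holder, its flats in the collar slot and its shoulder on the rim. It is released, and I handed the job in at 11.6 s of the 72 s.

**What I did:** I measured the slot with the wrist camera at about 25.5° in world axes. I gripped the head by its plain y sides at 30 N, lifted it out of the stand and turned it to that angle before lowering it. The flats went into the slot without any search turn, because the angle was already right. A light sideways contact in the bore (about 4.5 N) was eased with a shift of under 1 mm.

**Last checks:**
- **Seating by feel:** the only firm contact came at the shoulder height expected for home. TCP z was 0.0778 m, which puts the shoulder at about 0.050 m. The largest upward force I read at the end of a move was 15.5 N, within the 25 N limit.
- **Seating by sight:** after release, the side and wrist views show the mount upright and centred on the holder, with the gripper clear.
- **Head height, less certain:** at home the centre of the head's top should lie at crop row 150. I saw the top edge at row 115, and my rough allowance for the head's width puts that edge at about row 104. That agrees with home only roughly; a mount stuck on the collar would show near row 67.
- **Holder position:** the top and wrist cameras disagreed by about 3.5 mm in y. I used the wrist value, and the fit bore it out.
- **Other objects:** I touched nothing else on the bench, but I did not re-measure those objects afterwards.

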